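Refit the tube mixer after cleaning

TASK

The tube mixer on the clinic bench has been cleaned but was left switched on: first pull its lever right back towards the robot's side to switch it off. Then put it back together: slide every loose aluminium sleeve on the bench onto a shaft of its own, fully home on the shoulder (there may be fewer sleeves than shafts), and lay the cover plate in the recess of the deck and press it down until it is level and flush. Only when all of that is done, push the switch lever right over, away from the robot's side, to start the mixer again; leave the tube rack, the spirit bottle and the swab jar where they are.

Things in the scene. Friction and masses are not known exactly. Their poses are not given: they have to be found in the camera images.
- mixer: White bench tube mixer, fixed, 190 x 330 x 60 mm high (deck 60 mm above the bench). Origin on the bench, under the centre of the square recess in its deck; z up; x points away from the robot's side, y along the housing, which reaches from y = -140 to +190 mm and x = +-95 mm. Turned up to 0.2 rad from start to start. Its switch lever stands on the deck at mixer (0, 160) mm.
- shaft0 (a point): centre of the tip of one of the mixer's four identical upright steel shafts (20 mm diameter; the top 7 mm tapers to 12 mm). It stands 49 mm above the deck; a dark shoulder, 33 mm across and 4 mm high, surrounds its foot. At mixer (x, y) = (-55, -100) mm.
- shaft1 (a point): centre of the tip of one of the mixer's four identical upright steel shafts (20 mm diameter; the top 7 mm tapers to 12 mm). It stands 49 mm above the deck; a dark shoulder, 33 mm across and 4 mm high, surrounds its foot. At mixer (x, y) = (55, -100) mm.
- shaft2 (a point): centre of the tip of one of the mixer's four identical upright steel shafts (20 mm diameter; the top 7 mm tapers to 12 mm). It stands 49 mm above the deck; a dark shoulder, 33 mm across and 4 mm high, surrounds its foot. At mixer (x, y) = (-55, 100) mm.
- shaft3 (a point): centre of the tip of one of the mixer's four identical upright steel shafts (20 mm diameter; the top 7 mm tapers to 12 mm). It stands 49 mm above the deck; a dark shoulder, 33 mm across and 4 mm high, surrounds its foot. At mixer (x, y) = (55, 100) mm.
- recess (a point): Centre of the floor of the square recess, 116 x 116 mm, 8 mm deep, sides along the mixer's x and y. Four black push-in catches (14 mm across, at +-44 mm) stand 3 to 5 mm proud of it, each its own height, so a cover just laid in sits proud, maybe tilted. Each yields to about 2.5 N and stays down; 10 to 15 N on the cover's handle sends all four home.
- cover: Cover of the recess: aluminium plate 112 x 112 x 8 mm, 0.22 kg, with a black bar handle in the middle of its top, 60 mm long (its x) by 14 mm wide (y) by 24 mm tall: handle top 32 mm above the underside. Origin at the centre of the underside, z up. Starts flat on the bench. Fits in any quarter turn; seated, its underside is on the recess floor and its top flush with the deck.
- switch (a joint): The mixer's toggle lever, rad: 0 = off, leaning 0.5 rad towards the mixer's -x (the robot's side); 1.0 = on, leaning 0.5 rad to +x. Starts at or near on. It turns about the mixer's y axis, on a pivot 82 mm above the bench, moves under 1.5 N at the tip and stays where it is left.
- switch_tip (a point): Centre of the black ball, 26 mm across, at the end of the switch lever's 10 mm steel stem; 42 mm from the pivot. The lever stands on a grey block, 70 (mixer x) x 50 x 25 mm, on the deck.
- rack: Bystander: black tube rack with capped sample tubes, 90 x 200 x 50 mm (tubes to 93 mm), origin at the centre of its underside.
- spirit: Bystander: white spirit bottle, 72 mm across, 190 mm tall, origin at the centre of its underside.
- swabs: Bystander: glass swab jar with a steel lid, 60 mm across, 75 mm tall, origin at the centre of its underside.
- sleeve0: Plain aluminium sleeve (tube), 36 mm outside, 23 mm bore, 32 mm tall, about 0.06 kg, standing upright loose on the bench at the start; may be absent (2 to 4 of them are there). Origin at the centre of its underside, z along its axis. Home on a shaft, its underside is 64 mm above the bench (4 mm above the deck) and the shaft sticks out 13 mm above it.
- sleeve1: Plain aluminium sleeve (tube), 36 mm outside, 23 mm bore, 32 mm tall, about 0.06 kg, standing upright loose on the bench at the start; may be absent (2 to 4 of them are there). Origin at the centre of its underside, z along its axis. Home on a shaft, its underside is 64 mm above the bench (4 mm above the deck) and the shaft sticks out 13 mm above it.
- sleeve2: Plain aluminium sleeve (tube), 36 mm outside, 23 mm bore, 32 mm tall, about 0.06 kg, standing upright loose on the bench at the start; may be absent (2 to 4 of them are there). Origin at the centre of its underside, z along its axis. Home on a shaft, its underside is 64 mm above the bench (4 mm above the deck) and the shaft sticks out 13 mm above it.
- sleeve3: Plain aluminium sleeve (tube), 36 mm outside, 23 mm bore, 32 mm tall, about 0.06 kg, standing upright loose on the bench at the start; may be absent (2 to 4 of them are there). Origin at the centre of its underside, z along its axis. Home on a shaft, its underside is 64 mm above the bench (4 mm above the deck) and the shaft sticks out 13 mm above it.
Mind the look-alikes: they are no part of the job. Leave any red look-alike of the sleeve2 alone.

How it is judged:
By the outcome, as a careful person would: the job done as asked, in the order asked, and still so for the second after the job is handed in, with the robot touching nothing.
Of sleeve0, sleeve1, sleeve2, sleeve3 only 2 to 4 are there at a start; the rules pass over those that are not, and their reading is None.
At some moment in a run one of sleeve0, sleeve1, sleeve2, sleeve3, cover may be knocked a few centimetres aside while the robot is not near it.
It also fails if it takes over 210 s, if anything falls off the work surface, if the arm or the gripper's body presses on something with over 40 N, if the wrist force passes 120 N, or if a joint passes its speed limit or range.

ROBOT

A 6-joint arm with a two-finger parallel gripper is mounted at the origin on the work surface. World frame = base frame: x ahead of the robot, y to its left, z up, the work surface at z = 0. Lengths are in m, angles in degrees, forces in N, time in s.
With the tool pointing down it reaches from about 0.35 to 0.875 m from the base axis. Payload 4.2 kg.
Tool frame: the origin (TCP) lies midway between the tips of the shut fingers; the grasp point (between the pads) lies 19 mm behind it; z points along the fingers, y is the line along which they close (so a half turn about z gives the same grasp; the last joint's range is limited). The gripper opens to 87 mm and grips with 3 to 60 N. Pads are 19 mm wide; open, the fingers measure 117 mm over their backs; the gripper's body (75 mm by 190 mm) begins 51 mm behind the grasp point.
Start: joints at [83.686, 22.042, 0.453, 0, -68.411, -14.817], TCP at [0.225, 0.583, 0.223] pointing down, gripper open.
Joint ranges: [-179.83, 179.83], [-69.29, 118.12], [-61.27, 80.66], [-181.25, 117.63], [-171.15, -9.14], [-177.46, 177.46]. Speed limits (degrees/s): [159.86, 159.86, 180, 180, 180, 180].

INTERFACE

Orientations are given as a 3x3 rotation matrix whose columns are the frame's x, y, z axes.
In Python, from rig import r, optics gives the robot as it stands.
- The arm moves only by the tool move_arm, never from a script. Its argument "targets" is a list of rows, each a list of 2 entries, a list of its own where there are three numbers: the shift along the world's x, y, z in mm, then the turn about the world's z in degrees. A call has 1 to 10 rows; each row is the pose to reach, as a shift and turn from the pose commanded when the call began; what a row does not reach only later rows make up. A row lasts 1/12 s, in which the tool goes at most 41.7 mm and 7.16 degrees, less where a joint would pass 70% of its speed; a pose out of reach is approached as far as the arm can. A call with a gripper value outside its range is refused whole. "hand" is the finger opening in mm, from 0 to 87, set as the call begins (left out, the last holds). The fingers move at their own pace and stop on an object; the grip force is fixed at half the most. Time passes only in rows, so rows that repeat a pose let the fingers close. It gives the time, the measured TCP pose, the force, the opening and the grip force at its end, in the units of the state.
- r.get_obs(): the state, without advancing time (a new reading comes with each control period).
- optics.read_camera(name): name is "scene" or "top"; returns a dict with "image" (420x560x3 uint8, red, green, blue), "mtx" (3x3 intrinsics, pixels), "camera_from_world" (4x4, takes a point from world to camera coordinates). Camera axes: x right, y down, z forward; pixel columns grow to the right and rows downward; lengths in m; the calibration is good to about 2 mm. A picture is of the moment at which its call begins. There is no depth.
- r.close_job(): hands the job in; it is judged then, once.
The state is a dict: "time": time; "qpos": joint angles; "joint_velocities": joint speeds; "joint_efforts": joint torques, N m; "eef_pos": TCP position; "orientation": TCP orientation; "force": force on the tool from outside, world axes, zero at the start; "ft_torque": the same for the moment, N m; "width": finger opening in m; "finger_force": force on a finger pad.
Only numpy, scipy, OpenCV 4.12 (cv2) and the standard library are available. Lean on these libraries where they do the work, as an engineer would, in place of code of your own. Each camera call takes 0.05 s, during which the arm holds its last target. There are 200 camera calls.

## Working session

There is one attempt and no reset: what is moved stays moved. The work goes in short steps, Python scripts to look and compute and a tool call to move; the robot and the scene stay as the last step left them, time stands still between calls to the robot, and variables do not carry over. Pictures are saved under pics/ and viewed, at most 14 in all, crops included, and the job is handed in when it is done.

Besides the shell and the picture viewer there is one more tool, called after ">>>" as a command line: name --argument value ..., lists and objects as JSON in quotes. move_arm: Moves the arm, as the interface text tells. Its arguments: {"type":"object","properties":{"targets":{"type":"array"},"hand":{"type":"number"}},"required":["targets"]}

```bash
ls; mkdir -p pics
python3 - <<'E'
from rig import r, optics
import cv2, numpy as np
o=r.get_obs(); print(o['time'],o['eef_pos'],o['width'],o['force'])
for n in("scene","top"):
    c=optics.read_camera(n); cv2.imwrite(f"pics/{n}0.png",cv2.cvtColor(c["image"],cv2.COLOR_RGB2BGR))
    print(n,np.round(c["mtx"],1).tolist(),np.round(c["camera_from_world"],3).tolist())
E
```

```text
pics
0.0 [0.22506285 0.5824173  0.22146825] 0.08658075619300848 [ 0.14199799 -0.57431494 -0.06904555]
scene [[385.8, 0.0, 278.0], [0.0, 385.8, 219.4], [0.0, 0.0, 1.0]] [[0.659, 0.752, -0.005, -0.364], [0.453, -0.402, -0.796, -0.167], [-0.6, 0.522, -0.606, 1.385], [0.0, 0.0, 0.0, 1.0]]
top [[383.6, 0.0, 279.3], [0.0, 383.6, 211.4], [0.0, 0.0, 1.0]] [[-0.155, -0.988, 0.002, 0.078], [-0.966, 0.151, -0.209, 0.535], [0.206, -0.034, -0.978, 0.893], [0.0, 0.0, 0.0, 1.0]]
```

View pics/top0.png

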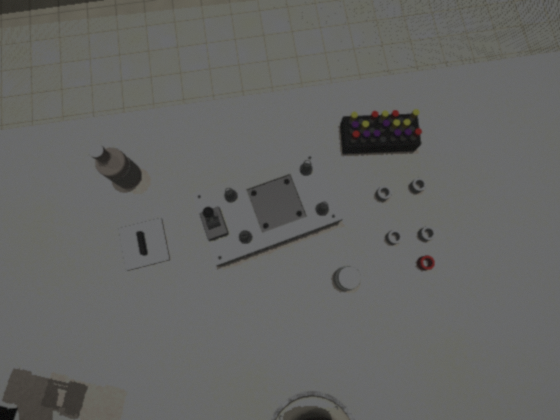

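View pics/scene0.png

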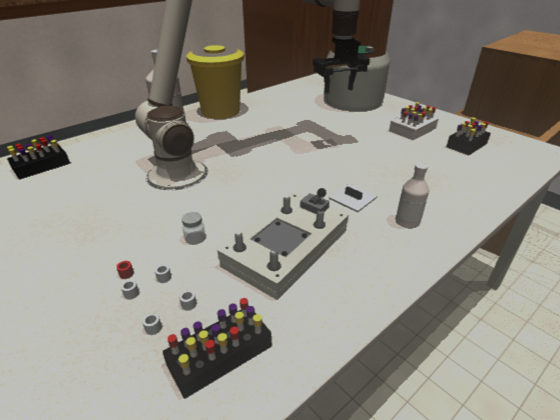

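The top view shows four grey sleeves, at about (384,193), (418,185), (394,237) and (427,234), and a red look-alike at (427,262). The cover is at (143,243), the mixer recess at (277,203) and the lever ball at (208,212). I'll enlarge both views next.

```bash
cat > h.py <<'E'
from rig import r, optics
import cv2, numpy as np
def cam(n):
    c=optics.read_camera(n); return c["image"],np.array(c["mtx"]),np.array(c["camera_from_world"])
def crop(img,x0,y0,x1,y1,s,name,gain=1.):
    a=cv2.resize(img[y0:y1,x0:x1],None,fx=s,fy=s,interpolation=cv2.INTER_CUBIC)
    a=np.clip(a.astype(float)*gain,0,255).astype(np.uint8)
    cv2.imwrite("pics/"+name,cv2.cvtColor(a,cv2.COLOR_RGB2BGR))
def ray(K,T,uv):
    R,t=T[:3,:3],T[:3,3]; d=R.T@np.linalg.solve(K,[uv[0],uv[1],1.]); return -R.T@t,d
def onz(K,T,uv,z):
    c,d=ray(K,T,uv); return c+d*(z-c[2])/d[2]
def tri(A,B,ua,ub):
    (c,d),(e,f)=ray(*A,ua),ray(*B,ub); s=np.linalg.lstsq(np.c_[d,-f],e-c,rcond=None)[0]
    p,q=c+d*s[0],e+f*s[1]; return (p+q)/2,np.linalg.norm(p-q)
def proj(K,T,P):
    p=K@(T[:3,:3]@np.asarray(P)+T[:3,3]); return p[:2]/p[2]
E
python3 - <<'E'
from h import *
a,K,T=cam("top"); crop(a,190,150,345,270,5,"topmix.png",2.2)
b,K2,T2=cam("scene"); crop(b,210,170,390,300,4,"scmix.png",1.3)
crop(b,110,250,210,345,6,"scslv.png",1.3)
E
```

```text
(no output)
```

View pics/topmix.png

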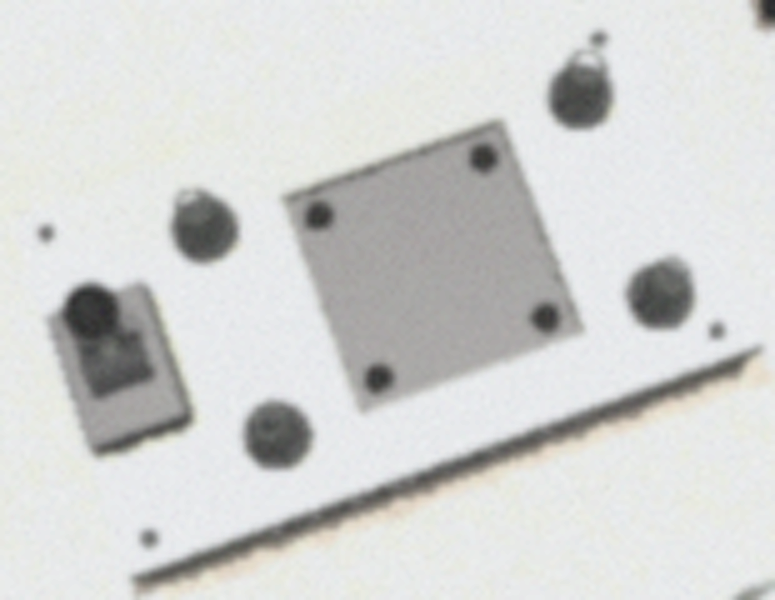

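View pics/scmix.png

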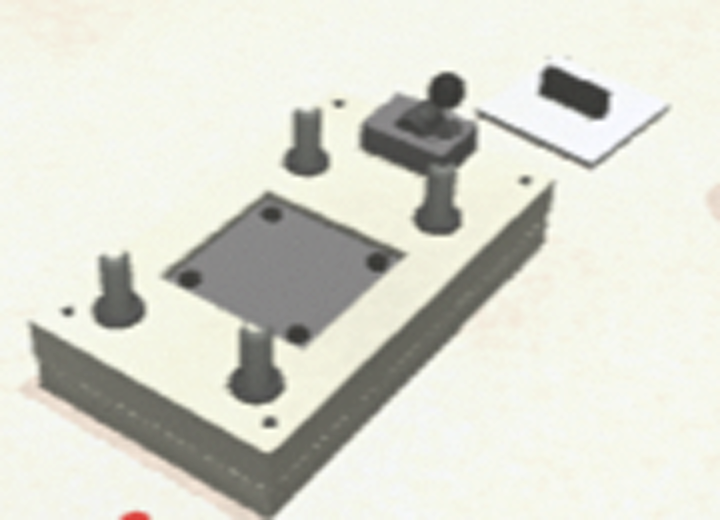

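The top crop shows the catches at (319,216), (483,158), (545,318) and (378,378). The shaft shoulders and corner screws are also clear, and the ball is at (91,311), leaning to +x, so the switch is on. The scene crop shows the same features, with the ball at (446,90) and the cover handle at (575,92).

```bash
cat > mix.py <<'E'
from h import *
a,K,T=cam("top"); b,K2,T2=cam("scene")
def ref(img,uv,s,x0,y0,w=3):
    u,v=[(q+.5)/s-.5+o for q,o in zip(uv,(x0,y0))]
    g=img.mean(2); i,j=int(round(v)),int(round(u)); p=g[i-w:i+w+1,j-w:j+w+1]
    m=np.clip(np.percentile(p,70)-p-3,0,None); ys,xs=np.mgrid[i-w:i+w+1,j-w:j+w+1]
    c=np.array([(m*xs).sum(),(m*ys).sum()])/m.sum()
    return c if np.hypot(c[0]-u,c[1]-v)<1 else np.array([u,v])
tp=dict(c=[(319,216),(483,158),(545,318),(378,378)],s=[(46,234),(598,38),(716,330),(149,538)])
sc=dict(c=[(377,262),(298,334),(189,279),(271,214)],s=[(526,181),(269,423),(67,311),(338,103)])
P=[]
for k in "cs":
    for x,y in zip(tp[k],sc[k]):
        p,e=tri((K,T),(K2,T2),ref(a,x,5,190,150),ref(b,y,4,210,170)); P.append(p); print(k,np.round(p*1000,1),round(e*1000,1))
P=np.array(P)
# planar rigid fit: catches (44) at model; screws symmetric unknown -> use catch fit + screw directions
M=np.array([(44,44),(44,-44),(-44,-44),(-44,44)])/1000
for Q in (P[:4,:2],):
    c=Q.mean(0); H=(M.T@(Q-c)); th=np.arctan2(H[0,1]-H[1,0],H[0,0]+H[1,1]); print("catch",c,np.degrees(th))
S=P[4:]; d1=S[0]-S[1]; d2=S[3]-S[2]; print("screw yaw",[np.degrees(np.arctan2(-d[0],d[1])) for d in(d1,d2)],"centre(expect mixer (0,25))",S.mean(0), [np.linalg.norm(d) for d in(d1,d2,S[0]-S[3])])
ux=lambda img,uv,s,x0,y0:[(q+.5)/s-.5+o for q,o in zip(uv,(x0,y0))]
print("ball",tri((K,T),(K2,T2),ux(a,(91,311),5,190,150),ux(b,(446,90),4,210,170)))
R=[onz(K,T,ux(a,q,5,190,150),.06) for q in[(285,198),(502,121),(583,328),(362,411)]]
print("recess rim",np.round(R,4).tolist(),np.mean(R,0))
A=cv2.resize(a[170:280,370:450],None,fx=5,fy=5,interpolation=2)*1.0*2; B=cv2.resize(b[250:340,110:205],None,fx=4,fy=4,interpolation=2)*1.1
I=np.zeros((550,800,3));I[:550,:400]=A;I[:360,400:780]=B
cv2.imwrite("pics/slv.png",cv2.cvtColor(np.clip(I,0,255).astype(np.uint8),cv2.COLOR_RGB2BGR))
A=cv2.resize(a[210:280,110:180],None,fx=5,fy=5,interpolation=2)*1.0*2; B=cv2.resize(b[175:220,320:385],None,fx=6,fy=6,interpolation=2)*1.0
I=np.zeros((350,750,3));I[:350,:350]=A;I[:270,350:740]=B
cv2.imwrite("pics/cov.png",cv2.cvtColor(np.clip(I,0,255).astype(np.uint8),cv2.COLOR_RGB2BGR))
E
python3 mix.py
```

```text
c [599.   51.   53.3] 0.0
c [616.2 -35.5  52.6] 0.3
c [529.8 -52.9  53. ] 0.2
c [512.6  33.5  52.2] 0.5
s [609.3 185.9  58.6] 1.1
s [ 666.3 -102.3   58.2] 0.9
s [ 509.2 -134.6   58.8] 0.2
s [451.2 154.1  59.2] 0.2
catch [ 0.5643939  -0.00098449] 11.314230245767872
screw yaw [np.float64(11.194935686507444), np.float64(11.363689869115444)] centre(expect mixer (0,25)) [0.55899786 0.02578822 0.05869693] [np.float64(0.2937620831904774), np.float64(0.29438657616752817), np.float64(0.16132283793350646)]
ball (array([0.55233584, 0.15934321, 0.11815788]), np.float64(0.0005398217745281247))
recess rim [[0.6088, 0.0661, 0.06], [0.6316, -0.0473, 0.06], [0.5205, -0.0696, 0.06], [0.4965, 0.0438, 0.06]] [ 0.56434544 -0.00173974  0.06      ]
```

View pics/slv.png

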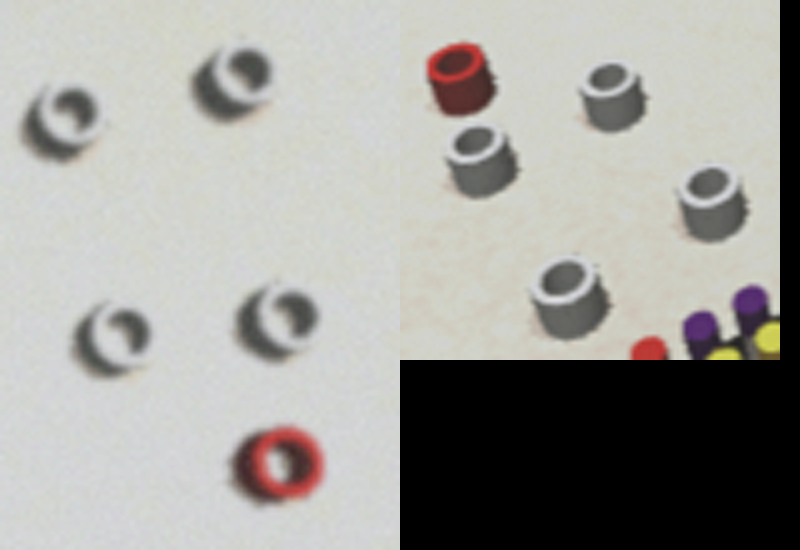

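View pics/cov.png

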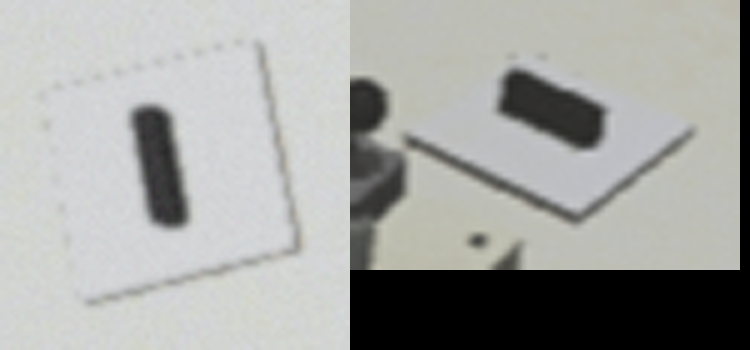

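The top crop has the four grey rims at (72,112), (245,76), (122,336) and (290,318), with the red one at (287,463). In the scene half they match (709,187), (566,283), (610,79) and (477,146). The cover plate's top-view corners are (262,42), (300,250), (88,302) and (44,92), and the handle runs (150,107) to (172,225).

```bash
cat > base.py <<'E'
from h import *
a,K,T=cam("top"); b,K2,T2=cam("scene")
f=lambda uv,s,x0,y0,ox=0:np.array([(uv[0]-ox+.5)/s-.5+x0,(uv[1]+.5)/s-.5+y0])
for n,t,s in zip("abcdR",[(72,112),(245,76),(122,336),(290,318),(287,463)],[(709,187),(566,283),(610,79),(477,146),(458,63)]):
    ta,sb=f(t,5,370,170),f(s,4,110,250,400); p,e=tri((K,T),(K2,T2),ta,sb)
    print(n,np.round(p*1e3,1),round(e*1e3,1),"top@32",np.round(onz(K,T,ta,.032)*1e3,1)[:2],"sc@32",np.round(onz(K2,T2,sb,.032)*1e3,1)[:2])
ct=[onz(K,T,f(q,5,110,210),.008) for q in[(260,42),(297,248),(88,298),(44,92)]]
print("cover top corners",np.round(ct,4).tolist(),"mean",np.mean(ct,0))
cs=[onz(K2,T2,f(q,6,320,175,350),.008) for q in[(579,210),(692,128),(406,134)]]
print("scene near,right,left",np.round(cs,4).tolist(), "mid",(cs[1]+cs[2])/2)
for i in range(4): d=ct[(i+1)%4]-ct[i]; print(round(np.linalg.norm(d),4),round(np.degrees(np.arctan2(d[1],d[0]))%90,1))
h=[onz(K,T,f(q,5,110,210),.030) for q in[(150,104),(173,227)]]
print("handle",np.round(h,4).tolist(),np.mean(h,0))
# height check: handle top far/near ends, both views
print("cam",-T[:3,:3].T@T[:3,3],-T2[:3,:3].T@T2[:3,3]); print(np.round(r.get_obs()["orientation"],3).tolist())
E
python3 base.py
cat > blobs.py <<'E'
from h import *
import sys
def blobs(img,box,lo=8):
    x0,y0,x1,y1=box; g=cv2.GaussianBlur(img,(3,3),0)[y0:y1,x0:x1].astype(float); v=g.mean(2)
    m=((np.median(v)-v)>lo).astype(np.uint8); n,l,st,c=cv2.connectedComponentsWithStats(m)
    return [(round(c[i][0]+x0,1),round(c[i][1]+y0,1),int(st[i][4])) for i in range(1,n) if st[i][4]>12]
if __name__=="__main__":
    a,_,_=cam("top"); print("sleeves",blobs(a,(350,160,460,280),12)); print("cover",blobs(a,(100,200,190,290),40))
    b,_,_=cam("scene"); print("scene sl",blobs(b,(110,250,212,345),50))
E
python3 blobs.py
```

```text
a [ 556.1 -282.1   26.3] 0.0 top@32 [ 554.8 -280.3] sc@32 [ 561.1 -284.1]
b [ 561.9 -375.3   24. ] 1.3 top@32 [ 559.8 -372.6] sc@32 [ 569.2 -376.5]
c [ 437.9 -282.5   25.7] 0.0 top@32 [ 437.3 -280.5] sc@32 [ 444.5 -284.7]
d [ 434.2 -368.6   23.9] 1.2 top@32 [ 433.2 -365.9] sc@32 [ 443.1 -369.9]
R [ 363.1 -348.4   27.7] 1.3 top@32 [ 362.8 -347.4] sc@32 [ 368.7 -349. ]
cover top corners [[0.5811, 0.2967, 0.008], [0.472, 0.2879, 0.008], [0.4633, 0.3944, 0.008], [0.5721, 0.4091, 0.008]] mean [0.52212741 0.34702253 0.008     ]
scene near,right,left [[0.5829, 0.2993, 0.008], [0.5748, 0.4036, 0.008], [0.4766, 0.2845, 0.008]] mid [0.52569519 0.34407612 0.008     ]
0.1094 4.6
0.1068 4.7
0.1098 7.7
0.1127 4.6
handle [[0.5526, 0.3482, 0.03], [0.4891, 0.3419, 0.03]] [0.52083088 0.34503112 0.03      ]
cam [0.34501586 0.02646961 0.98472297] [ 1.14676854 -0.516883    0.70392812]
[[0.933, -0.361, -0.0], [-0.361, -0.933, -0.0], [0.0, 0.0, -1.0]]
sleeves [(np.float64(415.7), np.float64(186.6), 207), (np.float64(381.5), np.float64(194.6), 188), (np.float64(424.4), np.float64(234.5), 193), (np.float64(388.4), np.float64(239.4), 98), (np.float64(395.9), np.float64(235.2), 65), (np.float64(424.6), np.float64(262.8), 269)]
cover [(np.float64(141.5), np.float64(242.9), 171)]
scene sl [(np.float64(124.9), np.float64(269.6), 250), (np.float64(161.4), np.float64(268.8), 46), (np.float64(163.7), np.float64(276.8), 133), (np.float64(127.8), np.float64(284.9), 50), (np.float64(131.2), np.float64(292.9), 148), (np.float64(186.5), np.float64(295.4), 58), (np.float64(188.6), np.float64(304.3), 141), (np.float64(150.1), np.float64(319.3), 66), (np.float64(153.4), np.float64(328.1), 166), (np.float64(192.8), np.float64(335.6), 603)]
```

>>> move_arm --targets '[[[362,-416,20],32.5],[[362,-416,20],32.5],[[362,-416,20],32.5],[[362,-416,20],32.5],[[362,-416,20],32.5],[[362,-416,20],32.5],[[362,-416,20],32.5],[[362,-416,20],32.5],[[362,-416,20],32.5],[[362,-416,20],32.5]]' --hand 0

```text
time: 1.33
eef_pos: [0.4983, 0.2687, 0.2381]
orientation: [[0.98, 0.198, 0.001], [0.198, -0.98, 0.001], [0.001, -0.0, -1.0]]
force: [0.1, 0.3, -0.1]
width: 0.0282
finger_force: 0.0
```

Run:
```python
from h import *
o=r.get_obs(); print(o['time'],o['eef_pos'],o['width'],o['qpos'],o['force'])
a,K,T=cam("top"); b,K2,T2=cam("scene")
print("rack near edge", onz(K,T,(381,153),.0), onz(K,T,(381,148),.05))
for n,s in zip("abcd",[(186.5,295.4),(150.1,319.3),(161.4,268.8),(127.8,284.9)]): print(n,onz(K2,T2,s,.032))
```

```text
1.3333 [0.49828221 0.2687399  0.23806727] 0.028193827645605133 [ 4.47363205e+01  1.56706004e+01 -6.61854072e+00  2.66902347e-03
 -6.76663591e+01  5.66542430e+01] [ 0.1368559   0.28898664 -0.14822225]
rack near edge [ 0.67026807 -0.30568846  0.        ] [ 0.66712909 -0.29169002  0.05      ]
a [ 0.55797147 -0.28322354  0.032     ]
b [ 0.56512964 -0.37679802  0.032     ]
c [ 0.44145304 -0.2851067   0.032     ]
d [ 0.43770771 -0.3701822   0.032     ]
```

>>> move_arm --targets '[[[0,0,0],0],[[0,0,0],0]]'

```text
time: 1.6
eef_pos: [0.4971, 0.2705, 0.2375]
orientation: [[0.98, 0.197, -0.0], [0.197, -0.98, 0.0], [-0.0, -0.0, -1.0]]
force: [0.3, -0.2, -0.3]
width: 0.0073
finger_force: 0.0
```

>>> move_arm --targets '[[[91,-104,0],0],[[91,-104,0],0],[[91,-104,0],0],[[91,-104,0],0],[[91,-104,0],0],[[91,-104,-40],0],[[91,-104,-80],0],[[91,-104,-110],0],[[91,-104,-132],0],[[91,-104,-132],0]]'

```text
time: 2.43
eef_pos: [0.5837, 0.1669, 0.1002]
orientation: [[0.98, 0.199, -0.011], [0.199, -0.98, -0.004], [-0.011, 0.002, -1.0]]
force: [-0.8, -0.6, -0.1]
width: 0.0004
finger_force: 0.0
```

>>> move_arm --targets '[[[-10,-2,3],0],[[-20,-4,3],0],[[-30,-6,3],0],[[-38,-7.5,3],0],[[-44,-9,3],0],[[-48,-9.5,3],0],[[-51,-10,3],0],[[-51,-10,3],0]]'

```text
time: 3.1
eef_pos: [0.5364, 0.1564, 0.1089]
orientation: [[0.98, 0.197, -0.001], [0.197, -0.98, 0.0], [-0.001, -0.0, -1.0]]
force: [-0.1, -0.6, 0.7]
width: 0.0003
finger_force: 0.2
```

Run:
```python
from h import *
a,K,T=cam("top"); b,K2,T2=cam("scene"); crop(b,290,110,410,210,5,"lev1.png",1.2)
```

```text
(no output)
```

View pics/lev1.png

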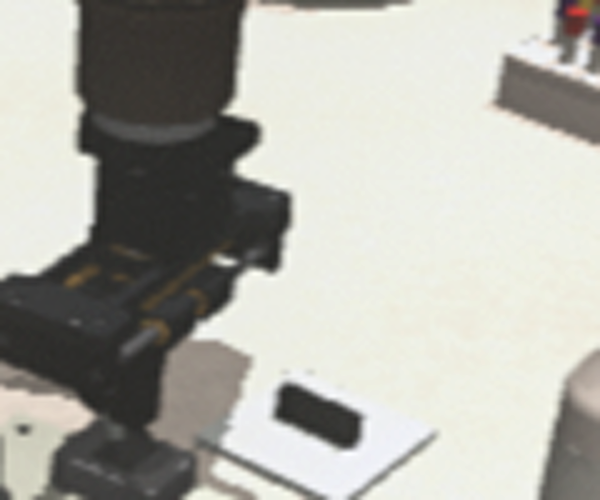

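The gripper hides the lever, at about (120,430). I'll push on until the force shows the stop.

>>> move_arm --targets '[[[-2,-0.4,0],0],[[-4,-0.8,0],0],[[-4,-0.8,0],0]]'

```text
time: 3.45
eef_pos: [0.5347, 0.1561, 0.1084]
orientation: [[0.98, 0.197, 0.003], [0.197, -0.98, 0.001], [0.003, -0.001, -1.0]]
force: [4.4, 0.4, -3.6]
width: 0.0001
finger_force: 2.6
```

>>> move_arm --targets '[[[-2,-0.4,0],0],[[-3,-0.6,0],0],[[-3,-0.6,0],0]]'

```text
time: 3.7
eef_pos: [0.5344, 0.1563, 0.1087]
orientation: [[0.98, 0.198, 0.009], [0.198, -0.98, 0.003], [0.009, -0.001, -1.0]]
force: [11.4, 0.2, -6.6]
width: 0.0005
finger_force: 5.8
```

>>> move_arm --targets '[[[15,3,0],0],[[15,3,40],0],[[15,3,80],0],[[15,3,100],0],[[15,-35,100],0],[[15,-75,100],0],[[15,-115,100],0],[[15,-155,100],0],[[15,-195,100],0],[[15,-235,100],0]]' --hand 60

```text
time: 4.53
eef_pos: [0.544, -0.0817, 0.2081]
orientation: [[0.98, 0.197, -0.002], [0.197, -0.98, 0.0], [-0.002, -0.001, -1.0]]
force: [0.1, 0.5, -0.2]
width: 0.0567
finger_force: 0.0
```

>>> move_arm --targets '[[[0,-40,0],0],[[0,-80,0],0],[[5,-120,0],0],[[10,-160,0],0],[[13,-200,0],0],[[13,-200,0],0],[[13,-200,0],0]]'

```text
time: 5.12
eef_pos: [0.557, -0.2819, 0.2069]
orientation: [[0.981, 0.193, -0.003], [0.193, -0.981, 0.001], [-0.003, -0.002, -1.0]]
force: [-0.6, -0.1, -0.2]
width: 0.0604
finger_force: 0.0
```

```bash
python3 blobs.py
python3 - <<'E'
from h import *
o=r.get_obs(); print(o['time'],o['eef_pos'],o['width'])
a,K,T=cam("top"); b,K2,T2=cam("scene")
A=cv2.resize(a[180:250,190:300],None,fx=5,fy=5,interpolation=2)*2.2
crop(np.clip(A,0,255).astype(np.uint8),0,0,550,350,1,"lev2.png")
E
```

```text
sleeves [(np.float64(392.5), np.float64(215.8), 3104)]
cover [(np.float64(141.5), np.float64(242.8), 184)]
scene sl [(np.float64(124.8), np.float64(269.6), 238), (np.float64(161.5), np.float64(268.9), 34), (np.float64(187.1), np.float64(296.6), 1500), (np.float64(163.7), np.float64(276.9), 117), (np.float64(128.0), np.float64(284.9), 46), (np.float64(131.2), np.float64(293.0), 136), (np.float64(150.1), np.float64(319.2), 63), (np.float64(153.4), np.float64(328.2), 143), (np.float64(192.8), np.float64(335.7), 556)]
5.2167 [ 0.55755531 -0.27968185  0.20774185] 0.059785185538047514
```

View pics/lev2.png

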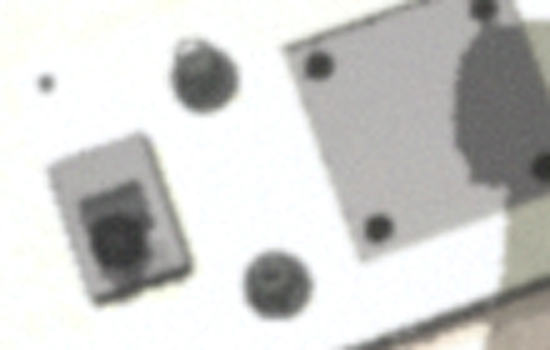

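The ball is now at (117,237) in the crop, on the -x side of its block, so the switch is off. The sleeves haven't moved, so I'll descend on sleeve a.

>>> move_arm --targets '[[[-1,-1,-40],0],[[-1,-1,-80],0],[[-1,-1,-120],0],[[-1,-1,-160],0],[[-1,-1,-185],0],[[-1,-1,-198],0],[[-1,-1,-198],0],[[-1,-1,-198],0]]'

```text
time: 5.98
eef_pos: [0.5575, -0.2799, 0.0105]
orientation: [[0.98, 0.199, -0.001], [0.199, -0.98, -0.0], [-0.001, -0.0, -1.0]]
force: [-0.8, -0.4, 0.3]
width: 0.0601
finger_force: 0.0
```

>>> move_arm --targets '[[[0,0,0],0],[[0,0,0],0],[[0,0,0],0],[[0,0,0],0],[[0,0,0],0],[[0,0,0],0]]' --hand 30

```text
time: 6.48
eef_pos: [0.5577, -0.2811, 0.0115]
orientation: [[0.98, 0.197, 0.001], [0.197, -0.98, -0.0], [0.001, 0.001, -1.0]]
force: [-0.2, 1.2, 3.5]
width: 0.0352
finger_force: 30.0
```

>>> move_arm --targets '[[[0,0,0],0],[[0,0,0],0],[[0,0,0],-7],[[0,0,0],-14],[[0,0,0],-21],[[0,0,0],-28],[[0,0,0],-35],[[0,0,0],-42],[[0,0,0],-49],[[0,0,0],-56]]' --hand 56

```text
time: 7.32
eef_pos: [0.557, -0.2809, 0.0101]
orientation: [[0.707, -0.707, -0.001], [-0.707, -0.707, 0.0], [-0.001, 0.0, -1.0]]
force: [0.3, 0.1, -0.8]
width: 0.0563
finger_force: 0.0
```

>>> move_arm --targets '[[[0,0,0],-7],[[0,0,0],-14],[[0,0,0],-21],[[0,0,0],-28],[[0,0,0],-34],[[0,0,0],-34]]'

```text
time: 7.82
eef_pos: [0.5569, -0.281, 0.0101]
orientation: [[0.195, -0.981, -0.001], [-0.981, -0.195, 0.0], [-0.0, 0.001, -1.0]]
force: [-0.1, 0.8, 0.6]
width: 0.0559
finger_force: 0.0
```

>>> move_arm --targets '[[[0,0,0],0],[[0,0,0],0],[[0,0,0],0],[[0,0,0],0],[[0,0,0],0],[[0,0,0],0]]' --hand 30

```text
time: 8.32
eef_pos: [0.5572, -0.2809, 0.0105]
orientation: [[0.198, -0.98, -0.0], [-0.98, -0.198, 0.0], [-0.0, 0.0, -1.0]]
force: [-0.4, 0.0, 0.0]
width: 0.035
finger_force: 30.2
```

>>> move_arm --targets '[[[0,0,40],0],[[0,0,80],0],[[0,0,120],0],[[0,0,150],0],[[0,0,150],0],[[0,0,150],0]]'

```text
time: 8.82
eef_pos: [0.5583, -0.2811, 0.1631]
orientation: [[0.197, -0.98, 0.005], [-0.98, -0.197, -0.001], [0.002, -0.005, -1.0]]
force: [-0.1, -0.3, -1.5]
width: 0.0346
finger_force: 30.2
```

>>> move_arm --targets '[[[16,38,0],0],[[32,76,0],0],[[48,114,0],0],[[64,152,0],0],[[81,192,0],0],[[81,192,0],0],[[81,192,-15],0],[[81,192,-30],0],[[81,192,-30],0]]'

```text
time: 9.57
eef_pos: [0.6349, -0.0884, 0.1251]
orientation: [[0.197, -0.98, -0.01], [-0.98, -0.197, 0.001], [-0.003, 0.01, -1.0]]
force: [-0.3, -0.3, -2.5]
width: 0.035
finger_force: 30.2
```

Run:
```python
from h import *
o=r.get_obs(); print(o['time'],o['eef_pos'],o['width'],o['force'])
b,K2,T2=cam("scene"); u=proj(K2,T2,[.6379,-.0886,.109]); print(u)
x,y=map(int,u); a,K,T=cam("top"); v=proj(K,T,[.6379,-.0886,.109]); print(v)
crop(b,x-50,y-45,x+50,y+45,6,"s1.png",1.3)
```

```text
9.5667 [ 0.63490534 -0.08841182  0.1251034 ] 0.03504043099083987 [-0.27798639 -0.2837224  -2.54513653]
[273.3817901  249.96228133]
[307.13963858 162.56525072]
```

View pics/s1.png

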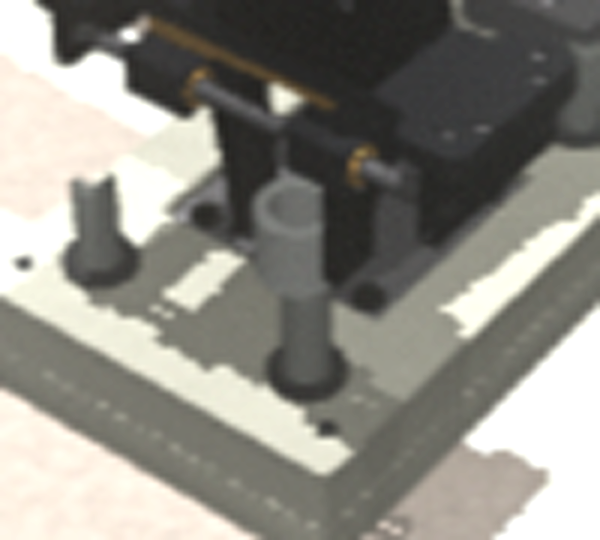

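The sleeve axis is at about (291,240) in the crop. The shaft axis is near (303,290), so the sleeve sits a few mm left, partly because the arm was still moving. I'll let it settle and then measure.

>>> move_arm --targets '[[[0,0,0],0],[[0,0,0],0]]'

```text
time: 9.83
eef_pos: [0.6387, -0.0893, 0.1313]
orientation: [[0.197, -0.98, 0.001], [-0.98, -0.197, -0.0], [0.0, -0.001, -1.0]]
force: [0.1, 0.5, 0.2]
width: 0.0347
finger_force: 30.2
```

Run:
```python
from h import *
o=r.get_obs(); print(o['time'],o['eef_pos'],o['width'],o['force'])
b,K2,T2=cam("scene");a,K,T=cam("top")
p=np.array(o['eef_pos'])
A=cv2.resize(b[225:285,250:305],None,fx=8,fy=8,interpolation=2)*1.3
B=cv2.resize(a[140:190,285:335],None,fx=7,fy=7,interpolation=2)*2.5
I=np.zeros((480,800,3));I[:,:440]=A;I[:350,450:800]=B
def mark(u,s,x0,y0,ox,c):
    cv2.drawMarker(I,(int((u[0]-x0+.5)*s-.5+ox),int((u[1]-y0+.5)*s-.5)),c,cv2.MARKER_CROSS,10,1)
for q,c in ((p+[0,0,.022],(255,0,0)),(p+[0,0,-.010],(255,160,0)),([.6379,-.0886,.064],(0,255,0)),([.6379,-.0886,.109],(0,0,255))):
    mark(proj(K2,T2,q),8,250,225,0,c); mark(proj(K,T,q),7,285,140,450,c)
crop(np.clip(I,0,255).astype(np.uint8),0,0,800,480,1,"s2.png")
```

```text
9.8333 [ 0.63870978 -0.08934951  0.13128803] 0.03469530402262258 [0.09437506 0.49030496 0.20570713]
```

View pics/s2.png

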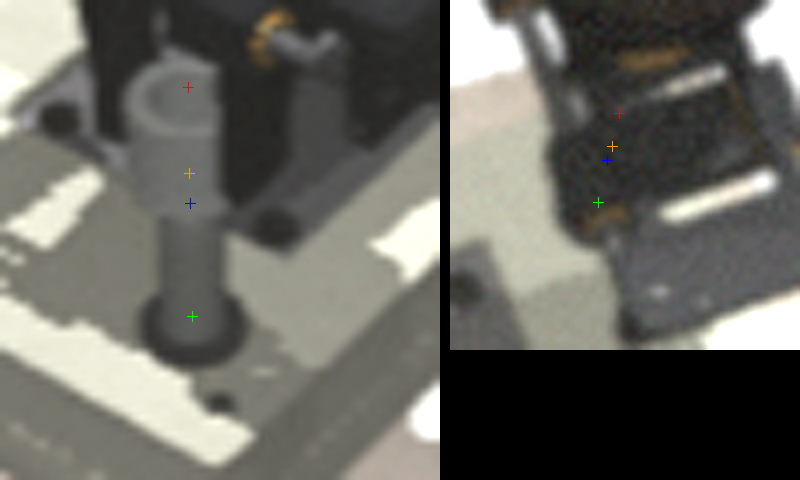

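The left crop shows the sleeve's left edge at 125, which puts its axis at about 189 and partly behind the finger. The shaft spans 160 to 225, so they line up. I'll descend.

>>> move_arm --targets '[[[0,0.5,-8],0],[[0,0.5,-16],0],[[0,0.5,-24],0],[[0,0.5,-32],0],[[0,0.5,-32],0]]'

```text
time: 10.35
eef_pos: [0.6366, -0.0884, 0.0957]
orientation: [[0.197, -0.98, -0.005], [-0.98, -0.197, 0.0], [-0.001, 0.005, -1.0]]
force: [0.4, 0.6, -0.6]
width: 0.035
finger_force: 30.2
```

>>> move_arm --targets '[[[0,0,-8],0],[[0,0,-16],0],[[0,0,-23],0],[[0,0,-23],0],[[0,0,-23],0]]'

```text
time: 10.77
eef_pos: [0.6381, -0.0884, 0.0751]
orientation: [[0.197, -0.98, -0.001], [-0.98, -0.197, -0.0], [-0.0, 0.001, -1.0]]
force: [-0.3, 0.5, -0.3]
width: 0.0347
finger_force: 30.0
```

>>> move_arm --targets '[[[0,0,0],0],[[0,0,0],0],[[0,0,0],0],[[0,0,20],0],[[0,0,55],0],[[0,0,95],0],[[-7,-30,100],7],[[-14,-70,100],14],[[-21,-110,100],21],[[-29,-150,100],28]]' --hand 56

```text
time: 11.6
eef_pos: [0.6096, -0.2376, 0.1765]
orientation: [[0.635, -0.772, 0.002], [-0.772, -0.635, -0.0], [0.001, -0.001, -1.0]]
force: [2.0, -0.0, -0.1]
width: 0.0559
finger_force: 0.0
```

>>> move_arm --targets '[[[-9,-40,0],7],[[-20,-75,0],14],[[-30,-100,0],21],[[-40,-120,0],28],[[-47,-137,0],35],[[-47,-137,0],42],[[-47,-137,0],49],[[-47,-137,0],56],[[-47,-137,0],62],[[-47,-137,0],62]]'

```text
time: 12.43
eef_pos: [0.5626, -0.3736, 0.1758]
orientation: [[0.981, 0.193, 0.0], [0.193, -0.981, -0.0], [0.0, 0.0, -1.0]]
force: [-0.0, -0.5, 0.4]
width: 0.0562
finger_force: 0.0
```

Run:
```python
from h import *
from blobs import blobs
o=r.get_obs(); print(o['time'],o['eef_pos'],o['orientation'][0])
b,K2,T2=cam("scene"); a,K,T=cam("top")
print(blobs(b,(110,250,212,345),50)); print("cover",blobs(a,(100,200,190,290),40))
for n,s in zip("bcd",[(150.1,319.3),(161.4,268.8),(127.8,284.9)]):print(n,s)
crop(b,210,200,310,290,6,"s3.png",1.3)
```

```text
12.4333 [ 0.5626258  -0.37360776  0.17575497] [9.81220174e-01 1.92890946e-01 2.29084649e-04]
[(np.float64(120.6), np.float64(266.8), 569), (np.float64(148.6), np.float64(256.3), 133), (np.float64(161.3), np.float64(268.9), 32), (np.float64(164.0), np.float64(277.0), 106), (np.float64(131.6), np.float64(293.0), 110), (np.float64(164.3), np.float64(312.3), 2055), (np.float64(193.1), np.float64(335.8), 506)]
cover [(np.float64(141.5), np.float64(242.8), 184)]
b (150.1, 319.3)
c (161.4, 268.8)
d (127.8, 284.9)
```

View pics/s3.png

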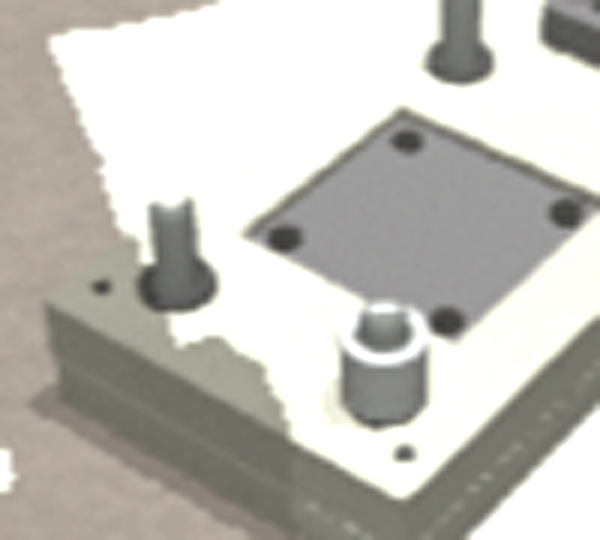

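The sleeve is home on shaft1, around (384,380), with the shaft tip standing out. Sleeve b next.

>>> move_arm --targets '[[[0,-1,-40],0],[[0,-1,-80],0],[[0,-1,-120],0],[[0,-1,-150],0],[[0,-1,-165],0],[[0,-1,-165],0],[[0,-1,-165],0]]'

```text
time: 13.12
eef_pos: [0.5626, -0.3745, 0.0101]
orientation: [[0.982, 0.191, -0.001], [0.191, -0.982, 0.0], [-0.001, -0.0, -1.0]]
force: [0.1, 0.5, 0.6]
width: 0.0559
finger_force: 0.0
```

>>> move_arm --targets '[[[0,0,0],0],[[0,0,0],0],[[0,0,0],0],[[0,0,0],0],[[0,0,0],0],[[0,0,0],0]]' --hand 30

```text
time: 13.62
eef_pos: [0.5635, -0.3749, 0.0122]
orientation: [[0.981, 0.192, 0.002], [0.192, -0.981, -0.001], [0.002, 0.002, -1.0]]
force: [-0.5, -0.1, 4.5]
width: 0.0354
finger_force: 30.0
```

>>> move_arm --targets '[[[0,0,40],0],[[0,0,80],0],[[0,0,120],0],[[0,0,150],0],[[0,40,150],-7],[[0,80,150],-14],[[0,120,150],-21],[[0,160,150],-28],[[0,200,150],-35],[[0,240,150],-42]]'

```text
time: 14.45
eef_pos: [0.5622, -0.1378, 0.1604]
orientation: [[0.865, -0.502, -0.0], [-0.502, -0.865, 0.0], [-0.0, -0.0, -1.0]]
force: [1.6, 0.6, -1.2]
width: 0.0357
finger_force: 30.0
```

>>> move_arm --targets '[[[6,40,0],-7],[[12,80,0],-14],[[18,120,0],-21],[[24,160,0],-28],[[30,200,0],-35],[[36.5,243,0],-42],[[36.5,243,0],-48.5],[[36.5,243,0],-48.5],[[36.5,243,0],-48.5],[[36.5,243,0],-48.5]]'

```text
time: 15.28
eef_pos: [0.5989, 0.1025, 0.1603]
orientation: [[0.204, -0.979, -0.001], [-0.979, -0.204, -0.0], [0.0, 0.001, -1.0]]
force: [0.1, -0.7, -0.8]
width: 0.0356
finger_force: 30.0
```

Run:
```python
from h import *
o=r.get_obs(); print(o['time'],o['eef_pos'],np.degrees(np.arctan2(o['orientation'][1][0],o['orientation'][0][0])))
```

```text
15.2833 [0.59886927 0.10254879 0.16028216] -78.2296081842263
```

>>> move_arm --targets '[[[0,5,-15],0],[[0,5,-30],0],[[0,5,-30],0],[[0,5,-38],0],[[0,5,-46],0],[[0,5,-54],0],[[0,5,-62],0],[[0,5,-62],0]]'

```text
time: 15.95
eef_pos: [0.5982, 0.1078, 0.0966]
orientation: [[0.202, -0.979, -0.003], [-0.979, -0.202, -0.001], [0.0, 0.003, -1.0]]
force: [-1.1, -0.8, -0.4]
width: 0.0356
finger_force: 30.0
```

>>> move_arm --targets '[[[0,0,-8],0],[[0,0,-16],0],[[0,0,-22],0],[[0,0,-22],0],[[0,0,-22],0]]'

```text
time: 16.37
eef_pos: [0.5992, 0.1081, 0.0759]
orientation: [[0.203, -0.979, -0.001], [-0.979, -0.203, -0.0], [0.0, 0.001, -1.0]]
force: [0.0, -2.8, -0.8]
width: 0.0354
finger_force: 30.0
```

>>> move_arm --targets '[[[0,0,0],0],[[0,0,0],0],[[0,0,0],0],[[0,0,20],0],[[0,0,55],0],[[0,0,95],0],[[-15,-35,100],0],[[-30,-72,100],0],[[-45,-109,100],0],[[-60,-146,100],0]]' --hand 54

```text
time: 17.2
eef_pos: [0.5391, -0.0384, 0.1774]
orientation: [[0.204, -0.979, 0.003], [-0.979, -0.204, 0.001], [-0.0, -0.003, -1.0]]
force: [0.7, -0.8, -0.7]
width: 0.0541
finger_force: 0.0
```

>>> move_arm --targets '[[[-15,-37,0],0],[[-30,-74,0],0],[[-45,-110,0],0],[[-60,-147,0],0],[[-75,-184,0],0],[[-90,-220,0],0],[[-100,-245,0],0],[[-100,-245,0],0],[[-100,-245,0],0]]'

```text
time: 17.95
eef_pos: [0.4391, -0.2838, 0.1768]
orientation: [[0.2, -0.98, 0.001], [-0.98, -0.2, -0.0], [0.0, -0.001, -1.0]]
force: [0.3, 0.5, -0.3]
width: 0.054
finger_force: 0.0
```

Run:
```python
from h import *
from blobs import blobs
o=r.get_obs(); print(o['time'],o['eef_pos'],o['orientation'][0])
b,K2,T2=cam("scene"); a,K,T=cam("top")
print(blobs(b,(110,250,212,345),50)); print("cover",blobs(a,(100,200,190,290),40))
```

```text
17.95 [ 0.43914755 -0.2837914   0.1768442 ] [ 0.19991248 -0.9798128   0.00137153]
[(np.float64(176.1), np.float64(266.5), 1962), (np.float64(125.0), np.float64(269.6), 264), (np.float64(127.9), np.float64(284.8), 52), (np.float64(131.5), np.float64(292.7), 153), (np.float64(192.7), np.float64(335.6), 596)]
cover [(np.float64(141.5), np.float64(242.9), 185)]
```

>>> move_arm --targets '[[[0,0,-40],0],[[0,0,-80],0],[[0,0,-120],0],[[0,0,-150],0],[[0,0,-166],0],[[0,0,-166],0],[[0,0,-166],0]]'

```text
time: 18.63
eef_pos: [0.44, -0.2817, 0.0103]
orientation: [[0.205, -0.979, -0.001], [-0.979, -0.205, 0.0], [-0.0, 0.001, -1.0]]
force: [-0.6, 0.1, 0.1]
width: 0.0541
finger_force: 0.0
```

>>> move_arm --targets '[[[0,0,0],0],[[0,0,0],0],[[0,0,0],0],[[0,0,0],0],[[0,0,0],0],[[0,0,0],0]]' --hand 30

```text
time: 19.13
eef_pos: [0.44, -0.2828, 0.0118]
orientation: [[0.203, -0.979, 0.002], [-0.979, -0.203, -0.001], [0.001, -0.002, -1.0]]
force: [-0.3, 1.9, 6.4]
width: 0.0345
finger_force: 30.0
```

>>> move_arm --targets '[[[0,0,40],0],[[0,0,80],0],[[0,0,120],0],[[0,0,150],0],[[20,38,150],0],[[40,76,150],0],[[60,114,150],0],[[80,150,150],0],[[91,173,150],0],[[91,173,150],0]]'

```text
time: 19.97
eef_pos: [0.5328, -0.1058, 0.1607]
orientation: [[0.208, -0.978, 0.002], [-0.978, -0.208, 0.0], [-0.0, -0.002, -1.0]]
force: [0.6, -0.7, -1.6]
width: 0.0343
finger_force: 30.0
```

>>> move_arm --targets '[[[0,0,0],0],[[0,0,0],0]]'

```text
time: 20.13
eef_pos: [0.5298, -0.1097, 0.1603]
orientation: [[0.203, -0.979, -0.001], [-0.979, -0.203, 0.0], [-0.0, 0.001, -1.0]]
force: [0.0, -0.0, 0.1]
width: 0.0339
finger_force: 30.0
```

>>> move_arm --targets '[[[0,0,-15],0],[[0,0,-30],0],[[0,0,-30],0],[[0,0,-38],0],[[0,0,-46],0],[[0,0,-54],0],[[0,0,-62],0],[[0,0,-62],0]]'

```text
time: 20.8
eef_pos: [0.5291, -0.1097, 0.0968]
orientation: [[0.202, -0.979, -0.003], [-0.979, -0.202, 0.0], [-0.001, 0.003, -1.0]]
force: [0.9, -0.8, -0.7]
width: 0.0348
finger_force: 30.0
```

>>> move_arm --targets '[[[0,0,-8],0],[[0,0,-16],0],[[0,0,-22],0],[[0,0,-22],0],[[0,0,-22],0]]'

```text
time: 21.22
eef_pos: [0.5303, -0.1096, 0.0761]
orientation: [[0.203, -0.979, -0.0], [-0.979, -0.203, -0.0], [-0.0, 0.0, -1.0]]
force: [0.6, -0.1, -0.2]
width: 0.0344
finger_force: 30.0
```

>>> move_arm --targets '[[[0,0,0],0],[[0,0,0],0],[[0,0,0],0],[[0,0,20],0],[[0,0,55],0],[[0,0,95],0],[[-14,-38,100],0],[[-28,-76,100],0],[[-42,-114,100],0],[[-56,-152,100],0]]' --hand 52

```text
time: 22.05
eef_pos: [0.4738, -0.2628, 0.1774]
orientation: [[0.204, -0.979, 0.002], [-0.979, -0.204, -0.0], [0.001, -0.002, -1.0]]
force: [0.9, -0.4, 0.0]
width: 0.0522
finger_force: 0.0
```

Run:
```python
from h import *
from blobs import blobs
o=r.get_obs(); print(o['time'],o['eef_pos'],o['orientation'][0])
b,K2,T2=cam("scene"); a,K,T=cam("top")
print(blobs(b,(110,250,212,345),50)); print("cover",blobs(a,(100,200,190,290),40))
```

```text
22.05 [ 0.47377709 -0.26279781  0.17735692] [ 0.2039637  -0.97897711  0.00162088]
[(np.float64(187.1), np.float64(269.5), 1766), (np.float64(124.9), np.float64(269.6), 247), (np.float64(127.9), np.float64(284.8), 48), (np.float64(131.4), np.float64(292.8), 142), (np.float64(192.8), np.float64(335.7), 567)]
cover [(np.float64(141.5), np.float64(242.9), 185)]
```

>>> move_arm --targets '[[[-13,-35,0],0],[[-26,-72,0],0],[[-38.5,-107,0],0],[[-38.5,-107,0],0],[[-38.5,-107,-40],0],[[-38.5,-107,-80],0],[[-38.5,-107,-120],0],[[-38.5,-107,-150],0],[[-38.5,-107,-166],0],[[-38.5,-107,-166],0]]'

```text
time: 22.98
eef_pos: [0.4333, -0.3666, 0.0064]
orientation: [[0.202, -0.979, -0.008], [-0.979, -0.203, 0.004], [-0.006, 0.007, -1.0]]
force: [0.0, 0.1, 0.4]
width: 0.0516
finger_force: 0.0
```

>>> move_arm --targets '[[[0,0,0],0],[[0,0,0],0],[[0,0,0],0],[[0,0,0],0],[[0,0,0],0],[[0,0,0],0],[[0,0,0],0]]' --hand 30

```text
time: 23.57
eef_pos: [0.4369, -0.3691, 0.0124]
orientation: [[0.203, -0.979, 0.003], [-0.979, -0.203, -0.002], [0.002, -0.002, -1.0]]
force: [-0.3, 1.2, 7.1]
width: 0.0343
finger_force: 30.0
```

>>> move_arm --targets '[[[0,0,40],0],[[0,0,80],0],[[0,0,120],0],[[0,0,150],0],[[4,38,150],0],[[8,76,150],0],[[12,114,150],0],[[16,152,150],0],[[20,190,150],0],[[20,190,150],0]]'

```text
time: 24.4
eef_pos: [0.456, -0.1739, 0.1611]
orientation: [[0.209, -0.978, 0.001], [-0.978, -0.209, 0.001], [-0.001, -0.002, -1.0]]
force: [-0.7, 1.0, -0.6]
width: 0.034
finger_force: 30.0
```

>>> move_arm --targets '[[[5,38,0],0],[[10,76,0],0],[[16,114,0],0],[[22,152,0],0],[[29,190,0],0],[[35,228,0],0],[[35,264,0],0],[[35,264,0],0],[[35,264,0],0]]'

```text
time: 25.15
eef_pos: [0.4907, 0.0869, 0.1606]
orientation: [[0.206, -0.979, -0.0], [-0.979, -0.206, 0.0], [-0.0, 0.0, -1.0]]
force: [0.5, -1.2, -0.7]
width: 0.0343
finger_force: 30.0
```

>>> move_arm --targets '[[[0,0,-15],0],[[0,0,-30],0],[[0,0,-30],0],[[0,0,-38],0],[[0,0,-46],0],[[0,0,-54],0],[[0,0,-62],0],[[0,0,-62],0]]'

```text
time: 25.82
eef_pos: [0.4897, 0.0847, 0.0969]
orientation: [[0.202, -0.979, -0.003], [-0.979, -0.202, -0.001], [0.001, 0.003, -1.0]]
force: [-0.3, -0.6, -0.8]
width: 0.0347
finger_force: 30.0
```

>>> move_arm --targets '[[[0,0,-8],0],[[0,0,-16],0],[[0,0,-22],0],[[0,0,-22],0],[[0,0,-22],0]]'

```text
time: 26.23
eef_pos: [0.4908, 0.0854, 0.0762]
orientation: [[0.203, -0.979, -0.0], [-0.979, -0.203, -0.0], [0.0, 0.0, -1.0]]
force: [-0.4, 0.3, -1.6]
width: 0.0346
finger_force: 30.0
```

>>> move_arm --targets '[[[0,0,0],0],[[0,0,0],0],[[0,0,0],0],[[0,0,20],0],[[0,0,55],0],[[0,0,95],0],[[0,-35,110],0],[[0,-70,110],0],[[0,-100,110],0],[[0,-100,110],0]]' --hand 54

```text
time: 27.07
eef_pos: [0.4902, -0.018, 0.1872]
orientation: [[0.199, -0.98, 0.0], [-0.98, -0.199, -0.0], [0.0, -0.0, -1.0]]
force: [-0.4, -0.0, -0.9]
width: 0.0536
finger_force: 0.0
```

Run:
```python
from h import *
from blobs import blobs
o=r.get_obs(); print(o['time'],o['eef_pos'])
b,K2,T2=cam("scene"); a,K,T=cam("top")
print("cover",blobs(a,(100,200,190,290),40))
g=cv2.cvtColor(b,cv2.COLOR_RGB2GRAY)[200:232,385:440]; m=g<110
print("bottle rows/cols",[ (200+i,385+np.flatnonzero(m[i])[[0,-1]]) for i in range(0,32,4) if m[i].any()])
print("bottle base front",onz(K2,T2,(411,225),0), "L/R",onz(K2,T2,(398,218),0),onz(K2,T2,(425,218),0))
crop(b,300,140,440,245,5,"bot.png",1.3)
```

```text
27.0667 [ 0.49021853 -0.01798001  0.18715228]
cover [(np.float64(140.5), np.float64(258.3), 283)]
bottle rows/cols [(200, array([400, 424])), (204, array([399, 424])), (208, array([398, 423])), (212, array([397, 422])), (216, array([396, 421])), (220, array([396, 419])), (224, array([399, 418]))]
bottle base front [0.7304208  0.36512776 0.        ] L/R [0.68491889 0.36543003 0.        ] [0.73889033 0.42617327 0.        ]
```

View pics/bot.png

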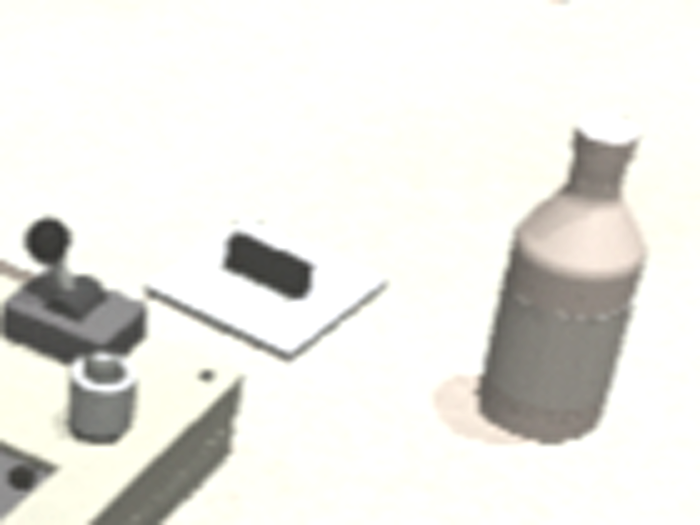

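The cover has been knocked aside. In the scene crop its plate corners are now (289,352), (386,283) and (147,287), and the handle runs (237,236) to (300,278). The sleeve on shaft3 is home, and the bottle is well clear. I'll re-measure the cover.

Run:
```python
from h import *
a,K,T=cam("top"); b,K2,T2=cam("scene")
f=lambda u,v:((u+.5)/5-.5+300,(v+.5)/5-.5+140)
P=[onz(K2,T2,f(*q),.008) for q in[(289,350),(385,281),(148,284)]]
print("near,right,left",np.round(P,4).tolist(),"mid",(P[1]+P[2])/2)
for d in(P[1]-P[0],P[2]-P[0]): print(np.linalg.norm(d),np.degrees(np.arctan2(d[1],d[0]))%90)
# top handle
v=cv2.resize(a[235:285,115:170],None,fx=4,fy=4,interpolation=2).max(2); 
m=(v<45).astype(np.uint8); n,l,st,c=cv2.connectedComponentsWithStats(m)
for i in range(1,n):
    if st[i][4]>200:
        rc=cv2.minAreaRect(np.argwhere(l==i)[:,::-1].astype(np.float32)); bx=cv2.boxPoints(rc); g=lambda u,w:((u+.5)/4-.5+115,(w+.5)/4-.5+235)
        e=sorted([(np.linalg.norm(bx[j]-bx[(j+1)%4]),j) for j in range(4)])
        ends=[(bx[j]+bx[(j+1)%4])/2 for _,j in e[:2]]
        Q=[onz(K,T,g(*q),.025) for q in ends]; d=Q[0]-Q[1]
        print(st[i],[x/4 for x in rc[1]],"centre@25",np.mean(Q,0),"len",np.linalg.norm(d),np.degrees(np.arctan2(d[1],d[0]))%180)
crop(a,100,200,200,300,5,"cov2.png",2.0)
```

```text
near,right,left [[0.5823, 0.2985, 0.008], [0.5744, 0.4042, 0.008], [0.4751, 0.2874, 0.008]] mid [0.52479188 0.34581044 0.008     ]
0.10605241009331161 4.227332670110272
0.10770118664546591 5.890313420535875
[ 52  39  62  97 463] [28.43505096435547, 3.0021159648895264] centre@25 [0.48887021 0.36852951 0.025     ] len 0.07337792300435282 26.484563548337462
```

View pics/cov2.png

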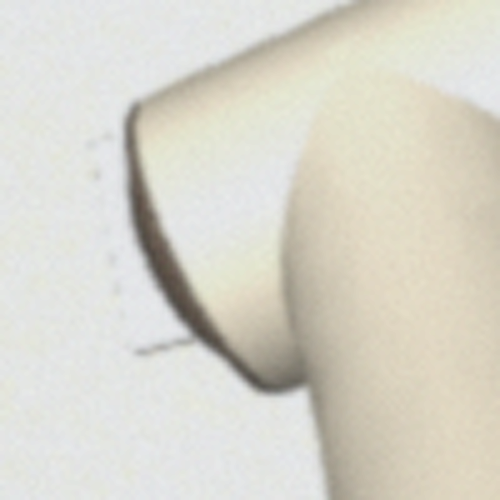

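That was a false alarm: the arm's elbow covers the cover in the top view, around (200,250). The scene corners match the earlier ones, so the cover hasn't moved, and I'll go to it.

>>> move_arm --targets '[[[3,40,0],-3],[[6,80,0],-6],[[9,120,0],-6],[[12,160,0],-6],[[15,200,0],-6],[[18,240,0],-6],[[22,280,0],-6],[[27,320,0],-6],[[33,363,0],-6],[[33,363,0],-6]]' --hand 82

```text
time: 28.1
eef_pos: [0.5239, 0.356, 0.1853]
orientation: [[0.107, -0.994, 0.002], [-0.994, -0.107, 0.001], [-0.001, -0.002, -1.0]]
force: [1.4, -0.4, 0.4]
width: 0.0818
finger_force: 0.0
```

>>> move_arm --targets '[[[0,0,0],0],[[0,0,0],0]]'

```text
time: 28.27
eef_pos: [0.5229, 0.349, 0.1857]
orientation: [[0.101, -0.995, -0.001], [-0.995, -0.101, -0.001], [0.001, 0.001, -1.0]]
force: [-0.8, -0.7, -0.9]
width: 0.0819
finger_force: 0.0
```

Run:
```python
from h import *
o=r.get_obs(); print(o['time'],o['eef_pos'],o['width'],np.degrees(np.arctan2(o['orientation'][1][0],o['orientation'][0][0])))
```

```text
28.2667 [0.52291171 0.34902458 0.1857358 ] 0.08194508521903336 -84.19388013809976
```

>>> move_arm --targets '[[[0,-3,-40],-1],[[0,-3,-80],-1],[[0,-3,-120],-1],[[0,-3,-145],-1],[[0,-3,-160],-1],[[0,-3,-170],-1],[[0,-3,-170],-1],[[0,-3,-170],-1]]'

```text
time: 28.93
eef_pos: [0.5242, 0.345, 0.0173]
orientation: [[0.082, -0.997, 0.001], [-0.997, -0.082, 0.0], [-0.0, -0.001, -1.0]]
force: [-0.3, 1.0, 0.3]
width: 0.0819
finger_force: 0.0
```

>>> move_arm --targets '[[[0,0,0],0],[[0,0,0],0],[[0,0,0],0],[[0,0,0],0],[[0,0,0],0],[[0,0,0],0]]' --hand 54

```text
time: 29.43
eef_pos: [0.5238, 0.3455, 0.0174]
orientation: [[0.082, -0.997, 0.0], [-0.997, -0.082, 0.0], [-0.0, -0.0, -1.0]]
force: [-3.2, 0.3, 5.4]
width: 0.0598
finger_force: 30.0
```

>>> move_arm --targets '[[[0,0,0],0],[[0,0,0],0],[[0,0,0],0],[[0,0,0],7],[[0,0,0],14],[[0,0,0],21],[[0,0,0],28],[[0,0,0],35],[[0,0,0],42],[[0,0,0],49]]' --hand 82

```text
time: 30.27
eef_pos: [0.5239, 0.3452, 0.0162]
orientation: [[0.809, -0.587, -0.0], [-0.587, -0.809, -0.0], [0.0, 0.0, -1.0]]
force: [-0.6, -0.4, -0.4]
width: 0.0821
finger_force: 0.0
```

>>> move_arm --targets '[[[0,0,0],7],[[0,0,0],14],[[0,0,0],21],[[0,0,0],28],[[0,0,0],35],[[0,0,0],41],[[0,0,-2],41],[[0,0,-2],41]]'

```text
time: 30.93
eef_pos: [0.5237, 0.3451, 0.0139]
orientation: [[0.997, 0.079, -0.001], [0.079, -0.997, -0.001], [-0.001, 0.0, -1.0]]
force: [-0.6, -0.2, -0.4]
width: 0.082
finger_force: 0.0
```

>>> move_arm --targets '[[[0,0,0],0],[[0,0,0],0],[[0,0,0],0],[[0,0,0],0],[[0,0,0],0],[[0,0,0],0],[[0,0,0],0],[[0,0,0],0],[[0,0,0],0]]' --hand 8

```text
time: 31.68
eef_pos: [0.5238, 0.3453, 0.0146]
orientation: [[0.997, 0.082, -0.0], [0.082, -0.997, -0.0], [-0.0, 0.0, -1.0]]
force: [0.6, 0.0, -1.1]
width: 0.0301
finger_force: 0.0
```

>>> move_arm --targets '[[[0,0,30],0],[[0,0,70],0],[[0,0,110],0],[[0,0,150],0],[[0,0,150],0],[[0,0,150],0]]'

```text
time: 32.18
eef_pos: [0.525, 0.3466, 0.1682]
orientation: [[0.997, 0.082, 0.005], [0.082, -0.997, 0.005], [0.006, -0.005, -1.0]]
force: [-0.2, -0.2, -1.2]
width: 0.0085
finger_force: 0.0
```

The fingers hadn't finished closing when the lift began. They were at 30 mm and rose clear of the handle, so I'll redo the grasp.

>>> move_arm --targets '[[[0,0,0],0],[[0,0,0],0],[[0,0,0],0],[[0,0,0],0],[[0,0,-40],0],[[0,0,-80],0],[[0,0,-110],0],[[0,0,-135],0],[[0,0,-150],0],[[0,0,-150],0]]' --hand 36

```text
time: 33.02
eef_pos: [0.5226, 0.344, 0.0106]
orientation: [[0.997, 0.082, -0.004], [0.082, -0.997, -0.005], [-0.005, 0.004, -1.0]]
force: [0.0, -0.1, 0.0]
width: 0.0363
finger_force: 0.0
```

>>> move_arm --targets '[[[0,0,0],0],[[0,0,0],0],[[0,0,0],0],[[0,0,0],0],[[0,0,0],0],[[0,0,0],0],[[0,0,0],0],[[0,0,0],0]]' --hand 8

```text
time: 33.68
eef_pos: [0.5242, 0.3459, 0.0155]
orientation: [[0.997, 0.082, 0.001], [0.082, -0.997, 0.001], [0.001, -0.001, -1.0]]
force: [-2.2, 0.4, 3.9]
width: 0.0137
finger_force: 30.0
```

>>> move_arm --targets '[[[0,0,30],0],[[0,0,70],0],[[0,0,110],0],[[0,0,150],0],[[0,0,175],0],[[0,0,175],0],[[0,0,175],0]]'

```text
time: 34.27
eef_pos: [0.5237, 0.3455, 0.1906]
orientation: [[0.997, 0.081, 0.001], [0.081, -0.997, 0.002], [0.001, -0.002, -1.0]]
force: [-0.3, 0.5, -3.6]
width: 0.0136
finger_force: 30.0
```

>>> move_arm --targets '[[[4,-30,0],2],[[8,-65,0],4],[[12,-100,0],6.6],[[16,-135,0],6.6],[[20,-170,0],6.6],[[24,-205,0],6.6],[[28,-240,0],6.6],[[32,-275,0],6.6],[[36,-310,0],6.6],[[40.5,-346,0],6.6]]'

```text
time: 35.1
eef_pos: [0.5623, -0.0025, 0.1866]
orientation: [[0.981, 0.196, -0.006], [0.196, -0.981, -0.001], [-0.006, -0.001, -1.0]]
force: [1.1, -0.6, -1.4]
width: 0.0135
finger_force: 30.0
```

>>> move_arm --targets '[[[0,0,0],0],[[0,0,0],0],[[0,0,0],0]]'

```text
time: 35.35
eef_pos: [0.5631, -0.0009, 0.1874]
orientation: [[0.981, 0.195, -0.004], [0.195, -0.981, -0.0], [-0.004, -0.0, -1.0]]
force: [0.3, 0.3, -1.3]
width: 0.0139
finger_force: 30.0
```

Run:
```python
from h import *
o=r.get_obs(); print(o['time'],o['eef_pos'],o['width'],o['force'],np.degrees(np.arctan2(o['orientation'][1][0],o['orientation'][0][0])),np.degrees(np.arctan2(-o['orientation'][0][1],-o['orientation'][1][1])))
```

```text
35.35 [ 0.56310777 -0.00090025  0.18740402] 0.013854899015684874 [ 0.33079254  0.28326239 -1.34867404] 11.234126077975063 -11.234014927770303
```

>>> move_arm --targets '[[[1,0,-30],0],[[1,0,-60],0],[[1,0,-85],0],[[1,0,-100],0],[[1,0,-100],0],[[1,0,-100],0],[[1,0,-100],0]]'

```text
time: 35.93
eef_pos: [0.5662, 0.0004, 0.0905]
orientation: [[0.98, 0.198, 0.002], [0.198, -0.98, 0.0], [0.002, 0.0, -1.0]]
force: [1.2, -0.6, -1.9]
width: 0.0138
finger_force: 30.0
```

Run:
```python
from h import *
o=r.get_obs(); print(o['time'],o['eef_pos'],o['force'])
b,K2,T2=cam("scene"); A=cv2.resize(b[205:275,235:335],None,fx=8,fy=8,interpolation=2)*1.2
crop(np.clip(A,0,255).astype(np.uint8),0,0,800,560,1,"pl.png")
```

```text
35.9333 [5.66236628e-01 3.50234837e-04 9.04763275e-02] [ 1.17774491 -0.63621188 -1.93071417]
```

View pics/pl.png

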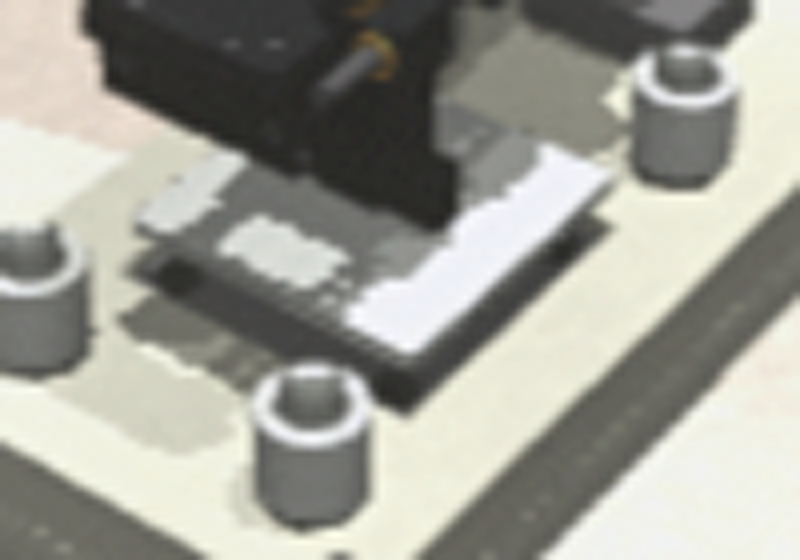

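The plate hangs just above the recess with its corners at (408,355), (612,178) and (138,228). The recess corners are (410,413), (612,228) and (128,272). I'll work out the offset.

Run:
```python
from h import *
b,K,T=cam("scene"); f=lambda u,v:((u+.5)/8-.5+235,(v+.5)/8-.5+205)
o=r.get_obs(); p=np.array(o['eef_pos']); print(p)
Q=[onz(K,T,f(*q),p[2]-.0145+.008) for q in[(408,353),(612,178),(138,228)]]
R=[onz(K,T,f(*q),.06) for q in[(410,413),(612,228),(128,272)]]
print(np.round(Q,4).tolist()); print(np.round(R,4).tolist()); print("centre plate",(Q[1]+Q[2])/2,"recess",(R[1]+R[2])/2)
th=np.radians(11.25);c,s=np.cos(th),np.sin(th);M=np.array([[c,-s],[s,c]])
for nm,c0,h in(("plate",p,.056),("recess",np.array([.5644,-.0013,0]),.058)):
  for q in((h,-h),(h,h),(-h,-h)): z=(p[2]-.0065) if nm=="plate" else .06; w=M@q+c0[:2]; u=proj(K,T,[*w,z]); print(nm,((u[0]-235+.5)*8-.5).round(),((u[1]-205+.5)*8-.5).round())
```

```text
[5.66410340e-01 6.99499704e-05 9.10770375e-02]
[[0.633, -0.0461, 0.0846], [0.6138, 0.0601, 0.0846], [0.5322, -0.0702, 0.0846]]
[[0.6335, -0.0454, 0.06], [0.6114, 0.0642, 0.06], [0.5234, -0.0687, 0.06]]
centre plate [ 0.57302273 -0.00502224  0.08457704] recess [ 0.56737342 -0.00226916  0.06      ]
plate 412.0 349.0
plate 617.0 166.0
plate 130.0 208.0
recess 405.0 414.0
recess 615.0 223.0
recess 118.0 266.0
```

>>> move_arm --targets '[[[0,0,0],0],[[0,0,0],0],[[0,0,0],0]]'

```text
time: 36.28
eef_pos: [0.5656, -0.0006, 0.0903]
orientation: [[0.981, 0.196, 0.001], [0.196, -0.981, 0.0], [0.001, -0.0, -1.0]]
force: [0.2, 0.2, -1.2]
width: 0.0134
finger_force: 30.0
```

>>> move_arm --targets '[[[-1,-0.5,-4],0],[[-1,-0.5,-8],0],[[-1,-0.5,-12],0],[[-1,-0.5,-12],0],[[-1,-0.5,-12],0]]'

```text
time: 36.7
eef_pos: [0.564, -0.0013, 0.077]
orientation: [[0.981, 0.196, -0.001], [0.196, -0.981, -0.0], [-0.001, 0.0, -1.0]]
force: [0.2, 0.8, -1.9]
width: 0.014
finger_force: 30.0
```

>>> move_arm --targets '[[[0,0,-2],0],[[0,0,-4],0],[[0,0,-4],0],[[0,0,-4],0]]'

```text
time: 37.03
eef_pos: [0.5643, -0.0011, 0.0734]
orientation: [[0.981, 0.196, -0.0], [0.196, -0.981, -0.0], [-0.0, 0.0, -1.0]]
force: [-0.4, 0.7, -1.6]
width: 0.0136
finger_force: 30.0
```

>>> move_arm --targets '[[[0,0,-1],0],[[0,0,-2],0],[[0,0,-3],0],[[0,0,-3],0],[[0,0,-3],0]]'

```text
time: 37.45
eef_pos: [0.5646, -0.0011, 0.071]
orientation: [[0.981, 0.196, 0.001], [0.196, -0.981, 0.0], [0.001, 0.0, -1.0]]
force: [-0.8, 0.5, 1.6]
width: 0.0132
finger_force: 30.0
```

>>> move_arm --targets '[[[0,0,-1],0],[[0,0,-2],0],[[0,0,-2],0]]'

```text
time: 37.7
eef_pos: [0.5647, -0.0011, 0.0694]
orientation: [[0.981, 0.196, 0.001], [0.196, -0.981, -0.0], [0.001, 0.0, -1.0]]
force: [-3.3, 0.9, 4.8]
width: 0.0139
finger_force: 30.0
```

>>> move_arm --targets '[[[-0.5,0,-1],0],[[-0.5,0,-2],0],[[-0.5,0,-3],0],[[-0.5,0,-3],0]]'

```text
time: 38.03
eef_pos: [0.5646, -0.0011, 0.0675]
orientation: [[0.98, 0.197, 0.002], [0.197, -0.98, -0.0], [0.002, 0.001, -1.0]]
force: [-2.6, 0.5, 10.3]
width: 0.0133
finger_force: 30.0
```

>>> move_arm --targets '[[[-0.5,0,-1],0],[[-0.5,0,-2],0],[[-0.5,0,-2],0]]'

```text
time: 38.28
eef_pos: [0.5646, -0.0011, 0.0674]
orientation: [[0.98, 0.197, 0.003], [0.197, -0.98, -0.0], [0.003, 0.001, -1.0]]
force: [-6.2, 0.3, 19.6]
width: 0.0136
finger_force: 30.0
```

>>> move_arm --targets '[[[0.5,0,2],0],[[0.5,0,4],0],[[0.5,0,4],0]]'

```text
time: 38.53
eef_pos: [0.5638, -0.0011, 0.0675]
orientation: [[0.981, 0.196, 0.0], [0.196, -0.981, 0.0], [0.0, -0.0, -1.0]]
force: [-1.1, 1.1, 6.9]
width: 0.0137
finger_force: 30.0
```

>>> move_arm --targets '[[[0,0,0],0],[[0,0,0],0],[[0,0,0],0],[[0,0,0],0],[[0,0,20],0],[[0,0,40],0],[[0,0,40],0]]' --hand 36

```text
time: 39.12
eef_pos: [0.5666, -0.0008, 0.1113]
orientation: [[0.98, 0.197, 0.007], [0.197, -0.98, 0.001], [0.007, 0.001, -1.0]]
force: [0.5, 0.5, 0.9]
width: 0.0358
finger_force: 0.0
```

>>> move_arm --targets '[[[0,0,0],0],[[0,0,0],0],[[0,0,0],0],[[0,0,0],0],[[0,0,0],0],[[0,0,0],0],[[0,0,0],0],[[0,0,-10],0],[[0,0,-18],0],[[0,0,-18],0]]' --hand 0

```text
time: 39.95
eef_pos: [0.5621, -0.0014, 0.0871]
orientation: [[0.981, 0.195, -0.005], [0.195, -0.981, -0.001], [-0.005, -0.0, -1.0]]
force: [-1.2, -0.2, -0.8]
width: 0.0005
finger_force: 0.0
```

>>> move_arm --targets '[[[0,0,-2],0],[[0,0,-4],0],[[0,0,-6],0],[[0,0,-6],0]]'

```text
time: 40.28
eef_pos: [0.564, -0.0011, 0.0844]
orientation: [[0.981, 0.196, 0.0], [0.196, -0.981, -0.0], [0.0, 0.0, -1.0]]
force: [-1.9, 0.7, 3.8]
width: 0.0005
finger_force: 2.1
```

>>> move_arm --targets '[[[0,0,-1],0],[[0,0,-2],0],[[0,0,-3],0],[[0,0,-3],0]]'

```text
time: 40.62
eef_pos: [0.5641, -0.0011, 0.0844]
orientation: [[0.98, 0.197, 0.001], [0.197, -0.98, -0.001], [0.001, 0.001, -1.0]]
force: [-6.7, 1.2, 18.8]
width: 0.0009
finger_force: 9.5
```

>>> move_arm --targets '[[[0,0,5],0],[[0,0,45],0],[[0,0,85],0],[[-20,35,95],0],[[-45,72,95],0],[[-65,109,95],0],[[-85,146,95],0],[[-87,146,95],0],[[-87,146,95],0],[[-87,146,95],0]]'

```text
time: 41.45
eef_pos: [0.4769, 0.1451, 0.1758]
orientation: [[0.98, 0.197, 0.001], [0.197, -0.98, 0.0], [0.001, -0.0, -1.0]]
force: [-0.4, -1.0, 0.4]
width: 0.0004
finger_force: 0.0
```

Run:
```python
from h import *
o=r.get_obs(); print(o['time'],o['eef_pos'],o['force'])
b,K,T=cam("scene"); a,K1,T1=cam("top")
S=dict(s0=(.5301,-.1102),s1=(.6379,-.0886),s2=(.4909,.0860),s3=(.5987,.1076))
g=cv2.cvtColor(b,cv2.COLOR_RGB2GRAY); U={k:proj(K,T,[*v,.096]) for k,v in S.items()}
x,y=np.round(U['s1']).astype(int); t=g[y-8:y+14,x-10:x+11]
for k,u in U.items():
    X,Y=np.round(u).astype(int); w=g[Y-16:Y+22,X-18:X+19]; m=cv2.matchTemplate(w,t,cv2.TM_CCOEFF_NORMED); _,q,_,l=cv2.minMaxLoc(m)
    print(k,u.round(1),"match",round(q,2),"offset px",np.array(l)-8+[X-u[0]-(x-U['s1'][0]),Y-u[1]-(y-U['s1'][1])])
# handle top blob of cover + plate edge darkness on rim in scene
m=np.array([.5644,-.0013]);c,s=np.cos(np.radians(11.3)),np.sin(np.radians(11.3))
for n in(("scene",b,K,T),("top",a,K1,T1)):
    u=proj(n[2],n[3],[*m,.072]);X,Y=np.round(u).astype(int);w=n[1][Y-18:Y+19,X-18:X+19].max(2); ys,xs=np.nonzero(w<np.percentile(w,60)*.45)
    print(n[0],"handle centre px",xs.mean()+X-18,ys.mean()+Y-18,"pred",u,len(xs))
```

```text
41.45 [0.4769048  0.14513699 0.17580234] [-0.37376915 -0.96243812  0.44051443]
s0 [238.3 235.9] match 0.93 offset px [ 0.17518674 -0.76376003]
s1 [273.4 254.1] match 1.0 offset px [0. 0.]
s2 [286.5 199.3] match 0.62 offset px [-1.06060214 -1.1841867 ]
s3 [319.9 213.4] match 0.3 offset px [ 0.57893119 -1.26647717]
scene handle centre px 280.40860215053766 231.95698924731184 pred [280.58100177 231.52527894] 186
top handle centre px 275.8512396694215 201.7603305785124 pred [275.99599593 201.08221616] 121
```

>>> move_arm --targets '[[[13,-35,0],0],[[13,-59,0],0],[[13,-59,0],0],[[13,-59,0],0],[[13,-59,0],0],[[13,-59,-40],0],[[13,-59,-65],0],[[13,-59,-74],0],[[13,-59,-74],0]]' --hand 28

```text
time: 42.3
eef_pos: [0.4886, 0.0855, 0.0995]
orientation: [[0.981, 0.196, -0.005], [0.196, -0.981, -0.003], [-0.005, 0.002, -1.0]]
force: [-0.2, -0.2, -0.4]
width: 0.0279
finger_force: 0.0
```

>>> move_arm --targets '[[[0,0,-2],0],[[0,0,-4],0],[[0,0,-6],0],[[0,0,-6],0]]'

```text
time: 42.63
eef_pos: [0.4906, 0.0863, 0.0965]
orientation: [[0.981, 0.196, 0.002], [0.196, -0.981, 0.001], [0.002, -0.001, -1.0]]
force: [0.2, 0.1, -0.7]
width: 0.0282
finger_force: 0.0
```

>>> move_arm --targets '[[[0,0,40],0],[[0,0,78],0],[[-6,30,78],0],[[-12,59,78],0],[[-12,59,78],0],[[-12,59,78],0],[[-12,59,48],0],[[-12,59,20],0],[[-12,59,10],0],[[-12,59,10],0]]' --hand 0

```text
time: 43.47
eef_pos: [0.4759, 0.1429, 0.1029]
orientation: [[0.981, 0.195, -0.006], [0.195, -0.981, -0.004], [-0.006, 0.002, -1.0]]
force: [-0.4, 0.1, 0.3]
width: 0.0008
finger_force: 0.0
```

>>> move_arm --targets '[[[10,2,2],0],[[20,4,2],0],[[30,6,2],0],[[38,7.5,2],0],[[44,9,2],0],[[48,9.5,2],0],[[51,10,2],0],[[51,10,2],0],[[51,10,2],0]]'

```text
time: 44.22
eef_pos: [0.5293, 0.155, 0.1075]
orientation: [[0.981, 0.196, 0.001], [0.196, -0.981, 0.0], [0.001, -0.0, -1.0]]
force: [-0.5, 0.6, -0.3]
width: 0.0004
finger_force: 0.0
```

>>> move_arm --targets '[[[2,0.4,0],0],[[4,0.8,0],0],[[4,0.8,0],0]]'

```text
time: 44.47
eef_pos: [0.5304, 0.1549, 0.1072]
orientation: [[0.981, 0.195, -0.006], [0.195, -0.981, -0.002], [-0.006, 0.001, -1.0]]
force: [-6.7, 0.7, 4.4]
width: 0.0003
finger_force: 3.6
```

>>> move_arm --targets '[[[1,0.2,0],0],[[2,0.4,0],0],[[2,0.4,0],0]]'

```text
time: 44.72
eef_pos: [0.5305, 0.1548, 0.1072]
orientation: [[0.981, 0.195, -0.009], [0.195, -0.981, -0.003], [-0.01, 0.001, -1.0]]
force: [-11.7, 0.9, 8.1]
width: 0.0006
finger_force: 5.8
```

At the stop. I'll back off and move clear, then check the ball, the sleeves and the cover before handing in.

>>> move_arm --targets '[[[-15,-3,0],0],[[-25,-5,0],0],[[-25,-5,40],0],[[-25,-5,80],0],[[-45,30,120],0],[[-65,65,120],0],[[-85,100,120],0],[[-105,135,120],0],[[-120,170,120],0],[[-120,170,120],0]]'

```text
time: 45.55
eef_pos: [0.413, 0.3311, 0.2282]
orientation: [[0.979, 0.202, 0.002], [0.202, -0.979, 0.003], [0.003, -0.003, -1.0]]
force: [0.7, -0.8, 0.5]
width: 0.0001
finger_force: 0.0
```

Run:
```python
from h import *
o=r.get_obs(); print(o['time'],o['eef_pos'],o['force'])
b,K,T=cam("scene"); a,K1,T1=cam("top"); C=[]
for n,img,k,t in(("scene",b,K,T),("top",a,K1,T1)):
    u=proj(k,t,[.5526,.1598,.119]);X,Y=np.round(u).astype(int);w=img[Y-5:Y+6,X-5:X+6].max(2).astype(float); m=np.clip(np.median(w)*.9-w,0,None)
    ys,xs=np.mgrid[Y-5:Y+6,X-5:X+6]; C.append(np.array([(m*xs).sum(),(m*ys).sum()])/m.sum()); print(n,"ball",C[-1],"pred",u, "dark at pred",w[5,5],"bright",np.percentile(w,90))
print(tri((K,T),(K1,T1),*C))
S=dict(s0=(.5301,-.1102),s1=(.6379,-.0886),s2=(.4909,.0860),s3=(.5987,.1076))
g=cv2.cvtColor(b,cv2.COLOR_RGB2GRAY); U={k:proj(K,T,[*v,.096]) for k,v in S.items()}
x,y=np.round(U['s1']).astype(int); t=g[y-8:y+14,x-10:x+11]
for k,u in U.items():
    X,Y=np.round(u).astype(int); w=g[Y-16:Y+22,X-18:X+19]; m=cv2.matchTemplate(w,t,cv2.TM_CCOEFF_NORMED); _,q,_,l=cv2.minMaxLoc(m)
    print(k,"match",round(q,2),"off",np.round(np.array(l)-8+[X-u[0]-(x-U['s1'][0]),Y-u[1]-(y-U['s1'][1])],1))
```

```text
45.55 [0.41302403 0.33109404 0.22823871] [ 0.68188462 -0.84766177  0.52906018]
scene ball [321.10188148 192.61013695] pred [321.42413499 191.82374851] dark at pred 48.0 bright 181.0
top ball [208.65306122 213.6122449 ] pred [207.62534557 211.70436452] dark at pred 27.0 bright 63.0
(array([0.54977124, 0.15981566, 0.11459098]), np.float64(0.0029272891007636947))
s0 match 0.93 off [ 0.2 -0.8]
s1 match 1.0 off [0. 0.]
s2 match 0.8 off [-0.1 -1.2]
s3 match 0.29 off [ 0.6 -1.3]
```

```bash
python3 -c "
from rig import r
print(r.close_job())"
```

```text
the job is handed in; nothing more can be done
None
```

I handed the job in at about 46 s: mixer switched off, all four sleeves home on their shafts, cover pressed down under about 19 N until it stopped at flush height, then the lever pushed to its on stop; I didn't touch the rack, bottle, jar or red sleeve, and the hand-in returned no verdict.

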